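# Open the combination lock of a specimen case and show its shackle

### The job

Unlock the grey specimen case on the bench: turn the black dial, feeling it click from notch to notch, until its pointed end rests in the notch at the long index mark beside the shackle, then draw the steel shackle straight up out of the lock without forcing it. Carry the shackle to the notebook lying flat on the right of the bench and finish while still holding it up there, upright and still, the ends of its legs hanging about a hand's breadth (10 cm) above the middle of the notebook's cover; leave the dial in the open notch and do not disturb the other things on the bench.

Things in the scene. Friction and masses are not known exactly. Their poses are not given: they have to be found in the camera images.
- case: fixed grey steel specimen case, 120 (x) x 180 (y) x 60 mm high. Origin: centre of its underside, z up. On top: the dial, axis at case x 0, y -33 mm; the shackle's legs in two 12 mm bores at x 0, y 17 and 67 mm through a steel hasp plate (32 x 78 mm, top 66 mm up). Seated shackle: its origin at case (0, 42, 104) mm, same axes
- dial_turn (a joint): dial angle (rad), positive counter-clockwise from above, -0.7 to 2.9; starts in a notch from 0.5 to 2.6. 12 notches 0.524 apart, at 0, 0.524...; let go, it clicks into the nearest (about 0.05 N m over a click). At 0 the nose points along the case's +y at the index mark and shackle; only there (within 0.08) is the shackle free, elsewhere it lifts 5 mm and is blocked
- dial_grip (a point): on the dial's axis, at half height of its grip, 87 mm over the bench. Black dial: round skirt, diameter 48, 10 mm high; on it a bar grip 14 thick, 40 long, 30 mm high (top 101 mm over the bench), one end a pointed nose with a white line on top. x axis: across the bar (pinch it so); y axis: along the bar towards the nose
- dial_nose (a point): pointed end of the dial's bar grip, 21 mm from the dial's axis, same height as dial_grip
- index_mark (a point): the long index mark on the case top, 31 mm from the dial's axis towards the shackle (the 11 other ticks round the dial are shorter)
- dial: the black dial and, turning with it, a hidden steel locking disc inside the case, whose rim reaches into a notch of the shackle's near leg and holds it unless the disc's gate faces the leg. Forcing the shackle against it (more than 25 N) is not allowed. Origin on the dial's axis, at the case top, 60 mm over the bench; y axis towards the dial's nose
- shackle: loose steel U of 9 mm round bar, 0.1 to 0.23 kg: crossbar on top (straight for 32 mm), legs hanging at y -25 and +25 mm, ending 86 mm below the crossbar's axis. Origin: middle of the crossbar's axis; y along it, z up. Seated: origin 104 mm over the bench, 38 mm over the hasp plate; legs clear of the bores when lifted 48 mm; 1.5 mm play. Pinch the crossbar across its 9 mm
- leg_end (a point): point midway between the ends of the shackle's legs, 86 mm below the crossbar's axis
- notebook: closed notebook lying flat on the right of the bench, fixed, 210 (x) x 150 (y) x 11 mm. Origin: centre of its underside
- specimen_jar: loose bystander: jar with screw lid, 53 mm diameter, 62 mm high; origin at its underside
- beaker: loose bystander: small glass beaker, 50 mm diameter, 60 mm high; origin at its underside
- petri_dish: loose bystander: petri dish, 55 mm diameter, 14 mm high; origin at its underside
- slide_mailer: loose bystander: flat white box, 90 x 35 x 16 mm; origin at its underside
Things that resemble listed ones, but are neither listed nor needed, are in the scene too. Of the things like the shackle, leave any that is green; of the rest the larger one is meant.

How it is judged:
By the outcome, as a careful person would: the job done as asked, in the order asked, and still so for the second after the job is handed in, while the arm keeps its last pose, push and grip.
It also fails if it takes over 69 s, if anything falls off the work surface, if the arm or the gripper's body presses on something with over 40 N, if the wrist force passes 120 N, or if a joint passes its speed limit or range.

### The arm

A 6-joint arm with a two-finger parallel gripper is mounted at the origin on the work surface; the furniture and walls round the work are solid. World frame = base frame: x ahead of the robot, y to its left, z up, the work surface at z = 0. Lengths are in mm, angles in rad, forces in N, time in s.
With the tool pointing down it reaches from about 400 to 825 mm from the base axis. Payload 7 kg.
Tool frame: the origin (TCP) lies midway between the tips of the shut fingers; the grasp point (between the pads) lies 19 mm behind it; z points along the fingers, y is the direction in which the jaws open and shut (so a half turn about z gives the same grasp; the last joint's range is limited). The gripper opens to 85 mm and grips with 20 to 120 N. Pads are 22 mm wide; open, the fingers measure 114 mm over their backs; the gripper's body (76 mm by 85 mm) begins 54 mm behind the grasp point. The pads swing forward as they close: fully open they stand 13 mm farther back than shut.
Start: joints at [1.451, 0.359, 0.012, 0, -1.224, -0.288], TCP at [267.705, 619.62, 231.302] pointing down, gripper open.
Joint ranges: [-3.07, 3.07], [-1.43, 2.12], [-1.02, 1.25], [-3.03, 1.67], [-3.05, -0], [-3.03, 3.03]. Speed limits (rad/s): [2.39, 2.39, 3.01, 3.14, 3.14, 3.14].

### API

Orientations are given as a unit quaternion [w, x, y, z].
In Python, from rig import ctrl, optics gives the robot as it stands.
- The arm moves only by the tool step_arm, never from a script. Its argument "steps" is a list of rows, each a list of 4 numbers: the shift along the world's x, y, z in cm, then the turn about the world's z in rad. A call has 1 to 8 rows; each row shifts and turns the pose as measured when the row begins; what a row does not reach is not made up. A row lasts 1/8 s, in which the tool goes at most 62.5 mm and 10.7 degrees, less where a joint would pass 70% of its speed; a pose out of reach is approached as far as the arm can. A call is refused whole if a number of a shift passes 6.25 or a number of a turn 0.188, either way. A call with a gripper value outside its range is refused whole. "hand" is the closure, from 0 (fully open) to 1 (shut), set as the call begins (left out, the last holds). The fingers move at their own pace and stop on an object; "force" is the grip in N (left out, the last holds). Time passes only in rows, so rows that do not move let the fingers close. It gives the time, the measured TCP pose, the force and the opening at its end, in the units of the state.
- ctrl.sense(): the state, without advancing time (a new reading comes with each control period).
- optics.read_camera(name): name is "side" or "top"; returns a dict with "frame" (400x640x3 uint8, red, green, blue), "intrinsics" (3x3 intrinsics, pixels), "cam_to_world" (4x4, takes a point from camera to world coordinates). Camera axes: x right, y down, z forward; pixel columns grow to the right and rows downward; lengths in mm; the calibration is good to about 2 mm. A picture is of the moment at which its call begins. There is no depth.
- ctrl.hand_in(): hands the job in, once; it reports no verdict.
The state is a dict: "time": time; "joints": joint angles; "joint_vel": joint speeds; "effort": joint torques, N m; "position": TCP position; "orientation": TCP orientation; "wrist_force": force on the tool from outside, world axes, zero at the start; "torque": the same for the moment, N m; "finger_gap": finger opening in mm.
Only numpy, scipy, OpenCV 4.12 (cv2) and the standard library are available. Lean on these libraries where they do the work, as an engineer would, in place of code of your own. Each camera call takes 0.05 s, during which the arm holds its last target.

## Working session

There is one attempt and no reset: what is moved stays moved. The work goes in short steps, Python scripts to look and compute and a tool call to move; the robot and the scene stay as the last step left them, time stands still between calls to the robot, and variables do not carry over. Pictures are saved under pics/ and viewed, and the job is handed in when it is done.

Besides the shell and the picture viewer there is one more tool, called after "Call:" as name(argument=value, ...) on one line, values as JSON. step_arm: Moves the arm, as the interface text tells. Its arguments: {"type":"object","properties":{"steps":{"type":"array"},"hand":{"type":"number"},"force":{"type":"number"}},"required":["steps"]}

```bash
mkdir -p pics; ls
python3 - <<'E'
from rig import ctrl, optics
import cv2, numpy as np
s=ctrl.sense(); print(s)
for n in ("top","side"):
    c=optics.read_camera(n); cv2.imwrite(f"pics/{n}0.png",c["frame"][:,:,::-1]); np.savez(f"{n}0.npz",**c)
    print(n,c["intrinsics"].round(1).tolist(),c["cam_to_world"].round(3).tolist())
E
```

```text
pics
{'time': 0.0, 'joints': array([ 1.45107456e+00,  3.59397392e-01,  1.10671728e-02, -3.52483530e-04,
       -1.22407720e+00, -2.88110191e-01]), 'joint_vel': array([-4.82658023e-05,  7.08471269e-04,  1.30557136e-03, -1.04029394e-03,
       -1.62204866e-03, -8.31246992e-04]), 'effort': array([ 2.29634505e-03, -5.83324277e+01,  2.93408990e+01,  6.93615407e+00,
       -6.02013562e-03,  8.14393758e-06]), 'position': array([267.54611445, 619.20004601, 230.36007146]), 'orientation': array([ 8.16629477e-04,  9.79268592e-01, -2.02564428e-01, -9.73764448e-05]), 'wrist_force': array([ 0.31003519, -0.49166492,  0.04165386]), 'torque': array([-0.00746308,  0.03114721, -0.02441487]), 'finger_gap': 85.71143226473023}
top [[386.4, 0.0, 315.2], [0.0, 386.4, 201.3], [0.0, 0.0, 1.0]] [[-0.002, -0.986, 0.165, 417.007], [-1.0, -0.001, -0.019, -7.955], [0.019, -0.165, -0.986, 1081.713], [0.0, 0.0, 0.0, 1.0]]
side [[405.4, 0.0, 319.0], [0.0, 405.4, 198.2], [0.0, 0.0, 1.0]] [[0.016, 0.611, -0.791, 1403.705], [1.0, 0.004, 0.023, -57.398], [0.017, -0.792, -0.611, 691.334], [0.0, 0.0, 0.0, 1.0]]
```

View pics/top0.png

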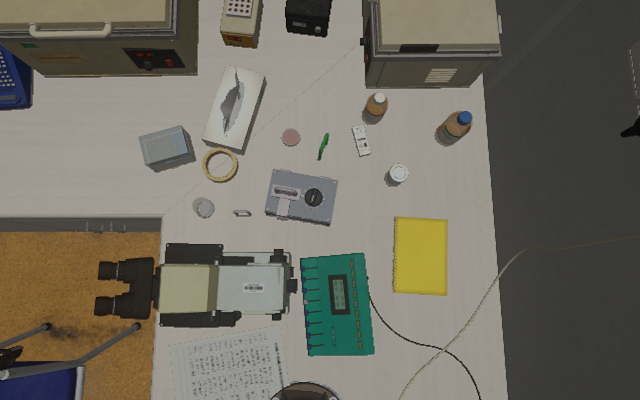

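View pics/side0.png

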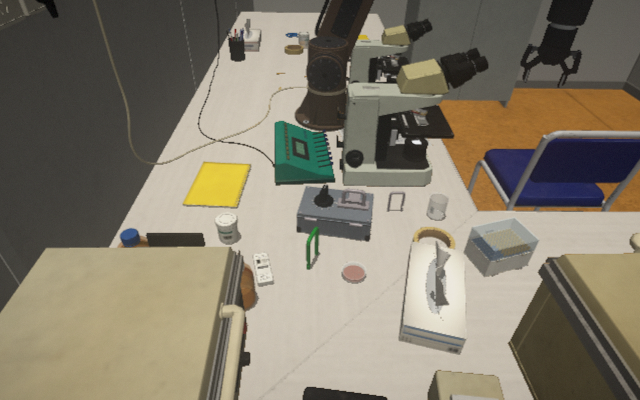

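```bash
cat > h.py <<'E'
import numpy as np, cv2
def load(n): 
    d=np.load(n+".npz"); return d["frame"],d["intrinsics"],d["cam_to_world"]
def ray(c,uv,z):
    K,T=c[1],c[2]; d=T[:3,:3]@np.linalg.solve(K,[uv[0],uv[1],1.]); o=T[:3,3]
    return (o+d*(z-o[2])/d[2])
def proj(c,p):
    K,T=c[1],c[2]; q=K@(T[:3,:3].T@(np.asarray(p,float)-T[:3,3])); return q[:2]/q[2]
def crop(img,x0,y0,x1,y1,k,fn):
    cv2.imwrite(fn,cv2.resize(img[y0:y1,x0:x1,::-1],None,fx=k,fy=k,interpolation=cv2.INTER_CUBIC))
E
python3 - <<'E'
from h import *
t=load("top0");s=load("side0")
crop(t[0],220,120,350,230,6,"pics/tc.png"); crop(s[0],285,170,415,270,6,"pics/sc.png")
E
```

```text
(no output)
```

View pics/tc.png

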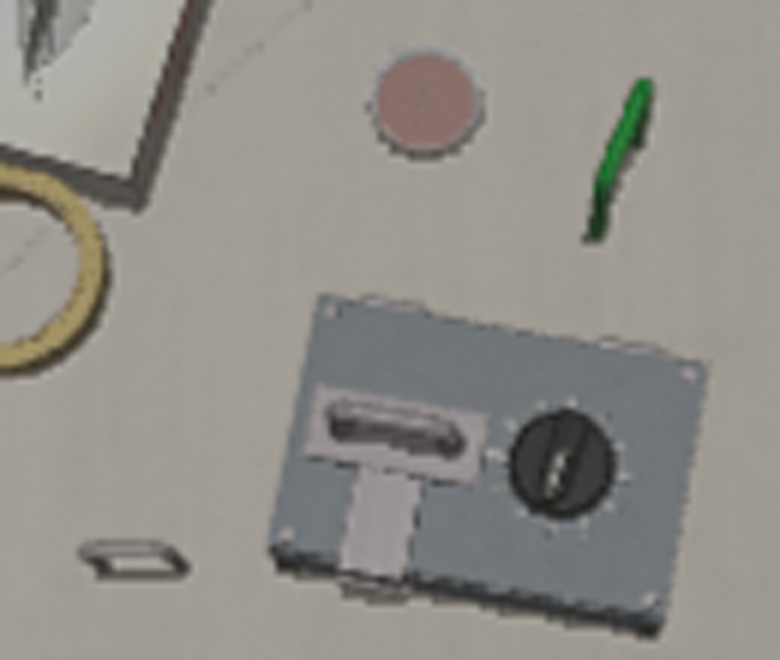

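View pics/sc.png

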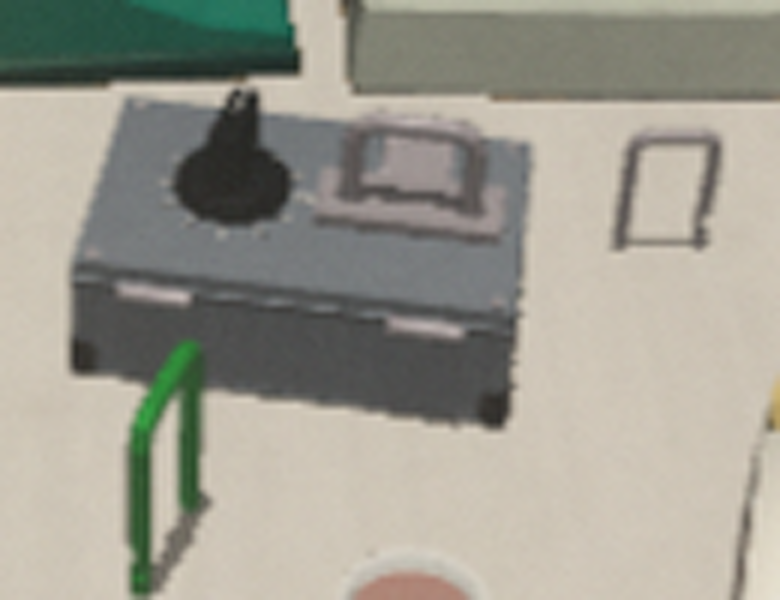

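Run:
```python
from h import *
t=load("top0");s=load("side0")
f=lambda x,y:((x+.5)/6-.5+220,(y+.5)/6-.5+120)
g=lambda x,y:((x+.5)/6-.5+285,(y+.5)/6-.5+170)
C=[ray(t,f(*p),60)[:2] for p in [(320,295),(707,365),(662,610),(272,548)]]
S=[ray(s,g(*p),60)[:2] for p in [(513,322),(75,268),(128,98),(530,145)]]
for C in (C,S):
    C=np.array(C); print(C.round(1).tolist(), C.mean(0).round(1), [np.linalg.norm(C[i]-C[(i+1)%4]).round(1) for i in range(4)])
    print("yaw y", [np.degrees(np.arctan2(*( (b-a)*[-1,1])[[0,1]])).round(1) for a,b in ((C[1],C[0]),(C[2],C[3]))],"x",[np.degrees(np.arctan2(*(a-b)[[1,0]])).round(1) for a,b in ((C[0],C[3]),(C[1],C[2]))])
print("dial skirt", ray(t,f(562,464),70)[:2].round(1), "side",ray(s,g(233,185),70)[:2].round(1))
print("bar", ray(t,f(572,412),101).round(1), ray(t,f(547,505),101).round(1))
# crossbar top view at z~106
a,b=ray(t,f(335,403),104),ray(t,f(462,432),104);print("xbar",a.round(1),b.round(1),(a+b)/2)
a,b=ray(s,g(350,118),104),ray(s,g(482,130),104);print("xbar s",a.round(1),b.round(1),(a+b)/2)
# notebook
im=t[0].astype(int)
for n,c in (("t",t),("s",s)):
    h=cv2.cvtColor(c[0],cv2.COLOR_RGB2HSV); m=((h[...,0]>22)&(h[...,0]<34)&(h[...,1]>180)&(h[...,2]>120)).astype(np.uint8)
    k,l,st,ce=cv2.connectedComponentsWithStats(m); i=1+st[1:,4].argmax()
    cnt=cv2.findContours((l==i).astype(np.uint8),0,1)[0][0]; r=cv2.minAreaRect(cnt); print(n,st[i],r,[ray(c,p,11)[:2].round(0).tolist() for p in cv2.boxPoints(r)],ray(c,ce[i],11).round(1))
```

```text
[[677.7, 86.8], [645.7, -88.1], [534.4, -66.9], [562.1, 106.2]] [605.    9.5] [np.float64(177.8), np.float64(113.2), np.float64(175.3), np.float64(117.2)]
yaw y [np.float64(-10.4), np.float64(-9.1)] x [np.float64(-9.5), np.float64(-10.8)]
[[682.1, 85.7], [649.7, -87.8], [532.7, -67.6], [566.0, 106.6]] [607.6   9.2] [np.float64(176.6), np.float64(118.7), np.float64(177.3), np.float64(117.9)]
yaw y [np.float64(-10.6), np.float64(-10.8)] x [np.float64(-10.2), np.float64(-9.8)]
dial skirt [598.4 -22.5] side [607.7 -23.2]
bar [615.6 -26.4 101. ] [575.  -15.6 101. ]
xbar [618.8  75.5 104. ] [606.2  20.9 104. ] [612.47363615  48.22343618 104.        ]
xbar s [606.6  23.7 104. ] [614.4  76.8 104. ] [610.49959878  50.27168705 104.        ]
t [431 219   6   1   6] ((433.5, 219.0), (5.0, 0.0), 180.0) [[546.0, -368.0], [546.0, -368.0], [546.0, -354.0], [546.0, -354.0]] [ 546.4 -360.6   11. ]
s [ 184  163   63   42 1829] ((215.07113647460938, 183.43504333496094), (60.39219284057617, 40.82148742675781), 2.602562189102173) [[543.0, -395.0], [341.0, -439.0], [354.0, -252.0], [554.0, -232.0]] [ 458.5 -323.3   11. ]
```

Run:
```python
from h import *
t=load("top0");s=load("side0")
crop(t[0],90,230,300,340,3.5,"pics/tm.png"); crop(s[0],300,0,600,200,2.6,"pics/sm.png")
def tri(u,v):
    A=[];b=[]
    for c,p in((t,u),(s,v)):
        o=c[2][:3,3];d=c[2][:3,:3]@np.linalg.solve(c[1],[*p,1.]);d/=np.linalg.norm(d);P=np.eye(3)-np.outer(d,d);A.append(P);b.append(P@o)
    return np.linalg.lstsq(np.vstack(A),np.hstack(b),rcond=None)[0].round(0)
print(tri((98,300),(487,58)),tri((98,270),(470,52)),tri((150,270),(440,75)))
# tissue top
print(tri((240,70),(445,245)))
# notebook top corners
for p in [(396,217),(447,220),(446,295),(393,292)]: print(p,ray(t,p,11).round(0))
```

```text
[358. 390. 341.] [408. 346. 381.] [408. 282. 321.]
[896. 169. 196.]
(396, 217) [ 552. -255.   11.]
(447, 220) [ 544. -399.   11.]
(446, 295) [ 339. -384.   11.]
(393, 292) [ 347. -239.   11.]
```

View pics/sm.png

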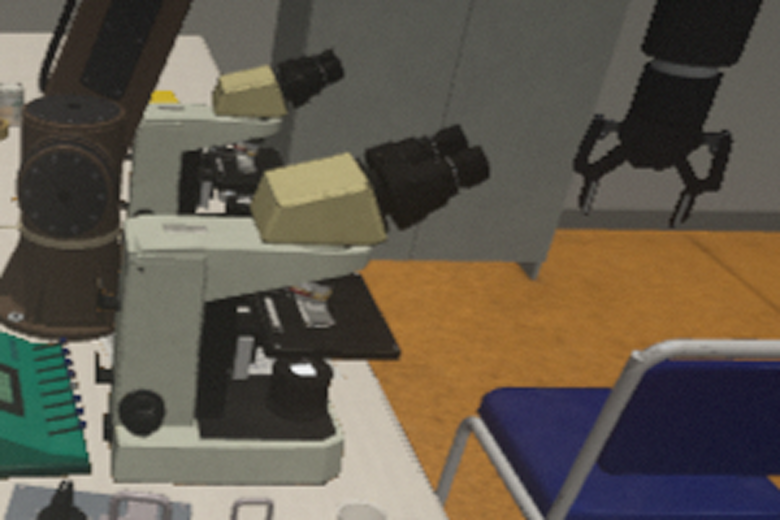

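View pics/tm.png

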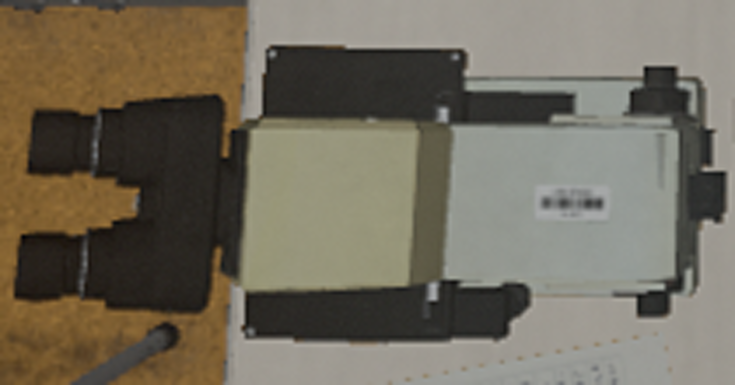

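Call:
step_arm(steps=[[0,0,6],[2,0,6]])

```text
validation failed for argument at $.st...
```

Call:
step_arm(steps=[[0,0,6,0],[1,-1,6,0],[2,-2,6,0],[3,-3,5,0],[4.5,-3,2,0],[5,-3,0,0],[4,-4,0,0],[4,-4,0,0]], hand=0.5, force=40)

```text
time: 1.1
position: [501.5, 416.0, 475.9]
orientation: [0.005, 0.98, -0.199, -0.0]
wrist_force: [0.9, 0.7, 0.1]
finger_gap: 42.5
```

Call:
step_arm(steps=[[2,-5.5,0,0.03],[2,-5.5,0,0.03],[2,-5.5,0,0.03],[2,-5.5,-2,0.03],[1,-5.5,-3,0.03],[1,-5.5,-4,0.03],[0,-5.5,-4,0.03],[0,-5,-4,0.03]])

```text
time: 2.1
position: [603.1, -13.8, 311.7]
orientation: [0.007, 0.997, -0.077, 0.0]
wrist_force: [1.4, 0.9, -0.6]
finger_gap: 42.5
```

```bash
cat >> h.py <<'E'
def jaw(q):
    w,x,y,z=q; R=np.array([[1-2*(y*y+z*z),2*(x*y-z*w),2*(x*z+y*w)],[2*(x*y+z*w),1-2*(x*x+z*z),2*(y*z-x*w)],[2*(x*z-y*w),2*(y*z+x*w),1-2*(x*x+y*y)]])
    return np.degrees(np.arctan2(R[1,1],R[0,1]))%180, R[:,2]
def shot(tag,**cr):
    from rig import optics
    for n in ("top","side"):
        c=optics.read_camera(n); np.savez(f"{n}{tag}.npz",**c)
def st():
    from rig import ctrl
    s=ctrl.sense(); j=jaw(s["orientation"]); print("t",round(s["time"],2),"p",s["position"].round(1),"jaw",j[0].round(2),j[1].round(3),"F",s["wrist_force"].round(1),"T",s["torque"].round(2),"gap",round(s["finger_gap"],1),"J",s["joints"].round(2)); return s
E
python3 -c "from h import *;st()"
```

```text
t 2.1 p [603.1 -13.8 311.7] jaw 81.15 [-0.001 -0.013 -1.   ] F [ 1.4  0.9 -0.6] T [ 0.09 -0.2   0.02] gap 42.5 J [ 0.31  0.2  -0.03  0.01 -1.35  1.1 ]
```

Call:
step_arm(steps=[[-0.3,-0.9,-6,-0.025],[0,0,-6,0],[0,0,-4,0],[0,0,-2,0],[0,0,0,0]])

```text
time: 2.72
position: [595.4, -28.6, 122.0]
orientation: [0.008, 0.996, -0.093, -0.004]
wrist_force: [0.9, 0.6, 0.8]
finger_gap: 42.5
```

Run:
```python
from h import *
st();shot("1");st()
s=load("side1");t=load("top1")
a=cv2.resize(s[0][120:260,270:430],None,fx=5,fy=5,interpolation=cv2.INTER_CUBIC);cv2.imwrite("pics/s1.png",a[:,:,::-1]);print(a.shape)
cv2.imwrite("pics/t1.png",cv2.resize(t[0][140:240,230:370],None,fx=5,fy=5,interpolation=cv2.INTER_CUBIC)[:,:,::-1])
```

```text
t 2.73 p [595.4 -28.6 122. ] jaw 79.31 [-0.009 -0.015 -1.   ] F [0.9 0.6 0.8] T [ 0.03 -0.   -0.  ] gap 42.5 J [ 0.29  0.33 -0.31  0.01 -0.95  1.09]
t 2.83 p [596.9 -28.3 124.3] jaw 79.33 [-0.005 -0.014 -1.   ] F [-0.1  0.3  0.1] T [ 0.04 -0.07  0.02] gap 42.8 J [ 0.29  0.32 -0.31  0.01 -0.95  1.09]
(700, 800, 3)
```

View pics/s1.png

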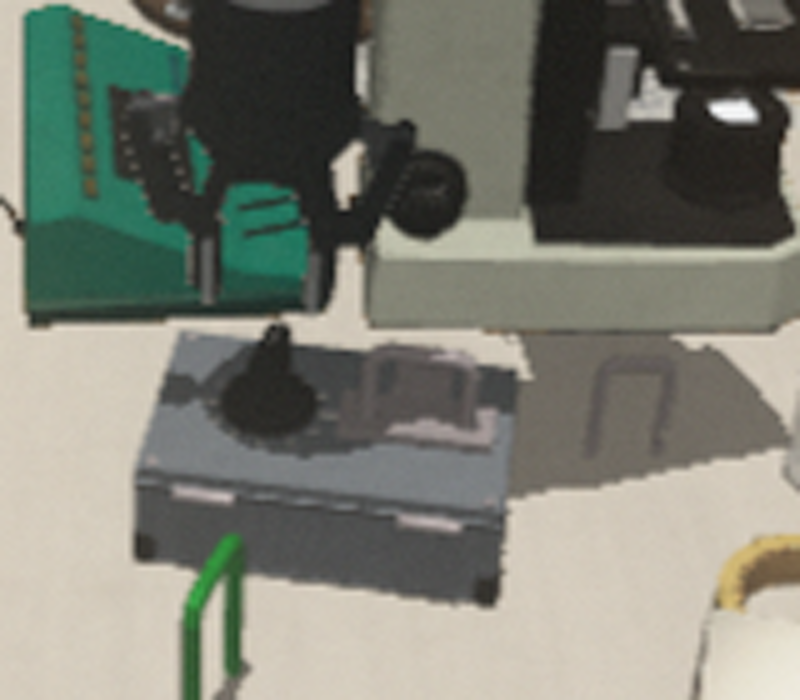

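View pics/t1.png

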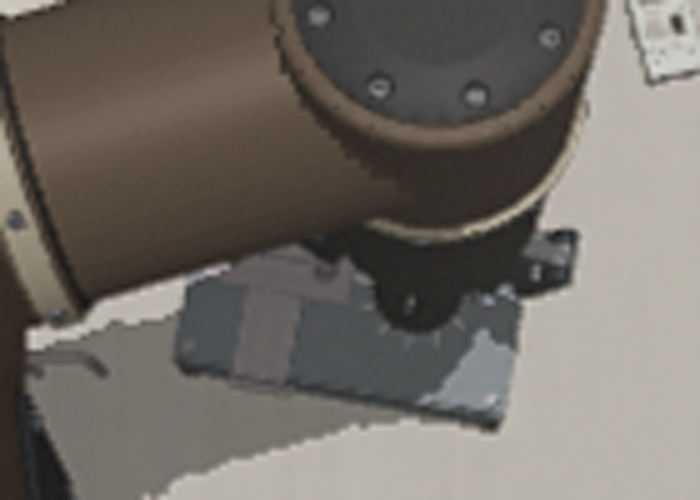

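Run:
```python
from h import *
s=load("side1")
g=lambda x,y:((x+.5)/5-.5+270,(y+.5)/5-.5+120)
print("barTop",ray(s,g(279,328),101).round(1),"skirt",ray(s,g(270,405),70).round(1))
for z in (124,130,140): print("tips",z,ray(s,g(258,302),z).round(1))
P=[proj(s,(596.9,-28.3,124+6))];print((np.array(P[0])-[270,120]+.5)*5)
```

```text
barTop [585.8 -18.5 101. ] skirt [608.4 -22.8  70. ]
tips 124 [596.2 -29.6 124. ]
tips 130 [604.7 -29.9 130. ]
tips 140 [619.  -30.4 140. ]
[261.48842113 293.22916974]
```

Call:
step_arm(steps=[[0.35,0.55,-1,0.006],[0,0,0,0],[0,0,0,0]])

```text
time: 3.2
position: [602.5, -21.7, 116.6]
orientation: [0.006, 0.996, -0.089, 0.0]
wrist_force: [-0.7, -0.4, -0.1]
finger_gap: 43.1
```

```bash
python3 -c "from h import *;st()"
```

```text
t 3.2 p [602.5 -21.7 116.6] jaw 79.74 [-0.    -0.013 -1.   ] F [-0.7 -0.4 -0.1] T [ 0.08  0.01 -0.02] gap 43.1 J [ 0.3   0.34 -0.31  0.02 -0.93  1.09]
```

Call:
step_arm(steps=[[-0.2,-0.1,-2,0],[0,0,-1.5,0],[0,0,-0.5,0],[0,0,0,0]])

```text
time: 3.7
position: [601.7, -22.4, 77.1]
orientation: [0.006, 0.996, -0.089, 0.002]
wrist_force: [-0.5, 0.5, 0.7]
finger_gap: 42.8
```

```bash
python3 -c "from h import *;st()"
```

```text
t 3.7 p [601.7 -22.4  77.1] jaw 79.77 [ 0.003 -0.013 -1.   ] F [-0.5  0.5  0.7] T [-0.02 -0.05  0.07] gap 42.8 J [ 0.3   0.38 -0.35  0.02 -0.84  1.09]
```

Call:
step_arm(steps=[[-0.1,0,-0.15,0],[0,0,0,0],[0,0,0,0],[0,0,0,0]], hand=1.0, force=35)

```text
time: 4.2
position: [600.9, -24.0, 76.3]
orientation: [0.007, 0.996, -0.09, 0.002]
wrist_force: [0.1, -0.7, -2.4]
finger_gap: 13.4
```

```bash
python3 -c "from h import *;st()"
```

```text
t 4.2 p [600.9 -24.   76.3] jaw 79.72 [ 0.003 -0.014 -1.   ] F [ 0.1 -0.7 -2.4] T [ 0.42 -0.28  0.01] gap 13.4 J [ 0.29  0.38 -0.36  0.02 -0.84  1.08]
```

Call:
step_arm(steps=[[0,0,0,-0.13],[0,0,0,-0.13],[0,0,0,-0.13],[0,0,0,-0.13]])

```text
time: 4.7
position: [600.9, -25.6, 76.7]
orientation: [0.009, 0.938, -0.347, 0.0]
wrist_force: [0.1, -1.8, -1.7]
finger_gap: 13.3
```

```bash
python3 -c "from h import *;st()"
```

```text
t 4.7 p [600.9 -25.6  76.7] jaw 49.38 [-0.006 -0.017 -1.   ] F [ 0.1 -1.8 -1.7] T [-0.52 -0.14  0.07] gap 13.3 J [ 0.29  0.38 -0.35  0.02 -0.85  0.56]
```

Call:
step_arm(steps=[[0,0.1,0,-0.13],[0,0,0,-0.13],[0,0,0,-0.13],[0,0,0,-0.13]])

```text
time: 5.2
position: [599.5, -26.2, 76.8]
orientation: [0.011, 0.813, -0.583, -0.003]
wrist_force: [-1.6, -2.0, -1.7]
finger_gap: 13.1
```

```bash
python3 -c "from h import *;st()"
```

```text
t 5.2 p [599.5 -26.2  76.8] jaw 18.72 [-0.017 -0.014 -1.   ] F [-1.6 -2.  -1.7] T [-0.37 -0.11  0.31] gap 13.1 J [ 0.29  0.39 -0.34  0.01 -0.87  0.03]
```

Call:
step_arm(steps=[[0,0.1,0,-0.13],[0,0,0,-0.13],[0,0,0,-0.13],[0,0,0,-0.11],[0,0,0,0]])

```text
time: 5.82
position: [598.1, -25.9, 77.0]
orientation: [-0.011, -0.638, 0.77, 0.006]
wrist_force: [0.1, -1.1, -3.3]
finger_gap: 13.3
```

```bash
python3 -c "from h import *;st()"
```

```text
t 5.83 p [598.1 -25.9  77. ] jaw 169.29 [-0.024 -0.005 -1.   ] F [ 0.1 -1.1 -3.3] T [-0.41 -0.77  0.2 ] gap 13.3 J [ 0.28  0.39 -0.33 -0.   -0.88 -0.47]
```

Call:
step_arm(steps=[[0,0,0,0],[0,0,0,0],[0,0,0,0],[0,0,3,0],[0,0,5,0],[0,0,5,0],[0,-5,5,0],[0,-6,4,0]], hand=0.5)

```text
time: 6.82
position: [596.4, -120.7, 289.3]
orientation: [-0.013, -0.643, 0.765, 0.007]
wrist_force: [1.7, 0.2, -0.3]
finger_gap: 42.5
```

Call:
step_arm(steps=[[0,-6,3,0],[0,-6,0,0],[0,-6,0,0],[0,0,0,0]])

```text
time: 7.32
position: [596.5, -303.7, 322.5]
orientation: [-0.011, -0.644, 0.765, 0.003]
wrist_force: [0.2, 0.7, 0.5]
finger_gap: 43.1
```

Run:
```python
from h import *
st();shot("2")
s=load("side2");t=load("top2")
crop(t[0],250,160,350,235,8,"pics/t2.png"); crop(s[0],285,170,415,270,6,"pics/s2.png")
```

```text
t 7.33 p [ 596.5 -303.7  322.5] jaw 170.13 [-0.02  -0.009 -1.   ] F [0.2 0.7 0.5] T [ 0.13 -0.05  0.01] gap 43.1 J [-0.17  0.32  0.15  0.01 -1.42 -0.  ]
```

View pics/s2.png

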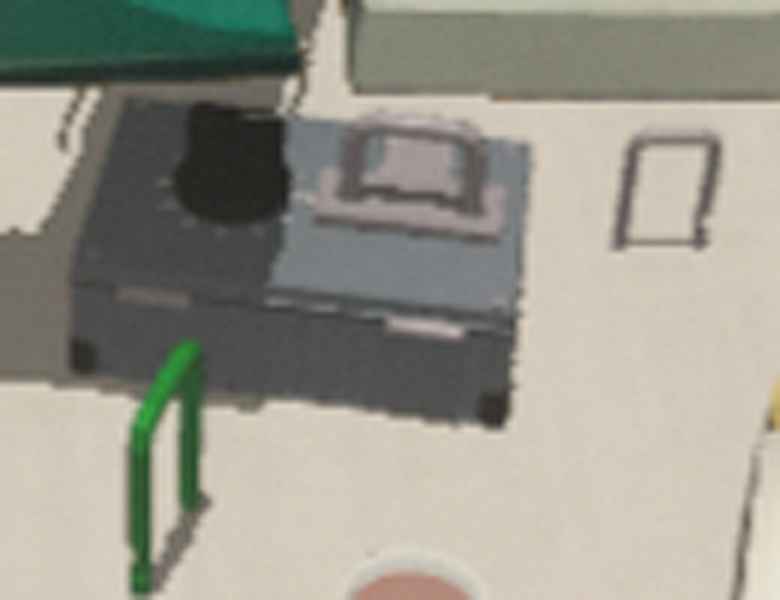

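View pics/t2.png

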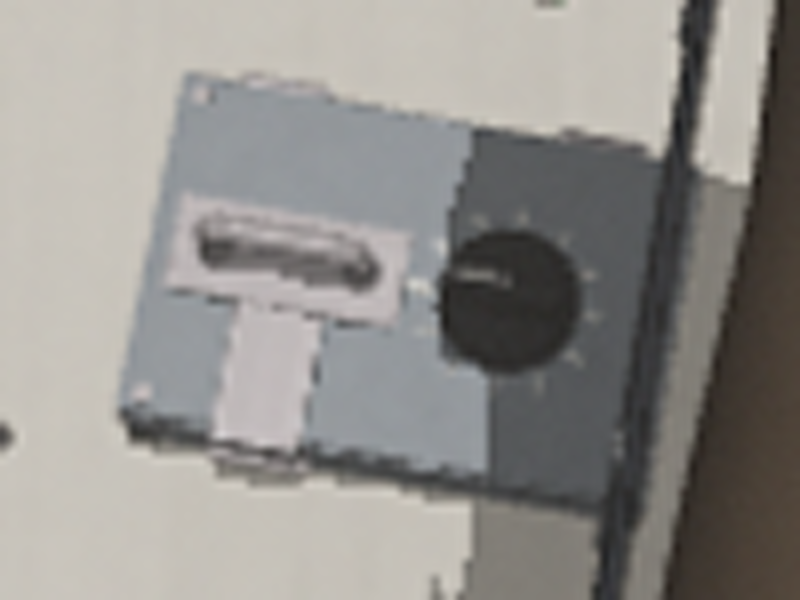

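Call:
step_arm(steps=[[0.3,5.5,0,0],[0.3,5.5,0,0],[0.3,5.5,0,0],[0.3,5.5,-2,0],[0.3,5,-4,0],[0,4,-4,0],[0,2,-2,0],[0,0,0,0]])

```text
time: 8.43
position: [608.5, 47.3, 203.4]
orientation: [-0.008, -0.65, 0.76, 0.002]
wrist_force: [-0.4, -0.2, -0.4]
finger_gap: 43.1
```

```bash
python3 -c "from h import *;st()"
```

```text
t 8.43 p [608.5  47.3 203.4] jaw 171.1 [-0.015 -0.007 -1.   ] F [-0.4 -0.2 -0.4] T [-0.03 -0.06  0.01] gap 43.1 J [ 0.4   0.28 -0.16  0.   -1.14 -0.55]
```

Call:
step_arm(steps=[[0.3,0.2,-3,-0.024],[0,0,-3,0],[0,0,-1.5,0],[0,0,0,0],[0,0,0,0]])

```text
time: 9.05
position: [613.6, 51.4, 132.9]
orientation: [-0.004, -0.643, 0.766, 0.0]
wrist_force: [0.4, -0.7, -0.3]
finger_gap: 42.6
```

Run:
```python
from h import *
st();shot("3")
s=load("side3");t=load("top3")
crop(t[0],250,160,350,235,8,"pics/t3.png"); crop(s[0],285,140,415,240,6,"pics/s3.png")
```

```text
t 9.05 p [613.6  51.4 132.9] jaw 170.01 [-0.007 -0.005 -1.   ] F [ 0.4 -0.7 -0.3] T [-0.02 -0.04  0.03] gap 42.6 J [ 0.4   0.35 -0.25  0.   -0.99 -0.58]
```

View pics/s3.png

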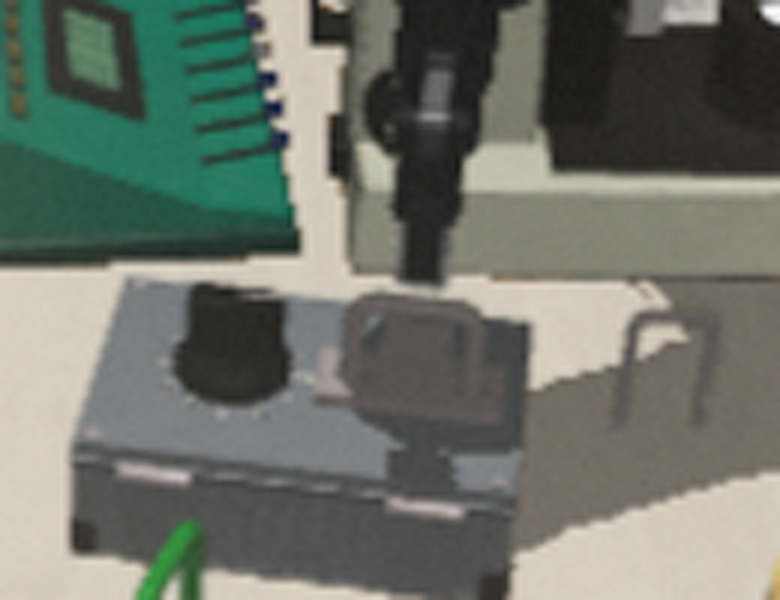

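Call:
step_arm(steps=[[-0.1,-0.2,-2,-0.005],[0,0,-1.8,0],[0,0,-0.6,0],[0,0,0,0]])

```text
time: 9.65
position: [614.9, 49.7, 91.9]
orientation: [-0.001, -0.641, 0.768, -0.001]
wrist_force: [-0.1, 0.0, 0.8]
finger_gap: 42.5
```

```bash
python3 -c "from h import *;st()"
```

```text
t 9.65 p [614.9  49.7  91.9] jaw 169.7 [-0.001 -0.003 -1.   ] F [-0.1  0.   0.8] T [ 0.01 -0.04 -0.01] gap 42.5 J [ 0.4   0.39 -0.3   0.   -0.89 -0.58]
```

Call:
step_arm(steps=[[-0.25,0,-0.6,0],[0,0,0,0],[0,0,0,0]])

```text
time: 10.02
position: [613.1, 50.0, 87.3]
orientation: [-0.0, -0.641, 0.768, -0.001]
wrist_force: [0.2, 0.5, 0.0]
finger_gap: 42.9
```

Call:
step_arm(steps=[[0,0,0,0],[0,0,0,0],[0,0,0,0],[0,0,0,0],[0,0,0,0]], hand=1.0, force=50)

```text
time: 10.65
position: [613.4, 50.1, 87.8]
orientation: [0.0, -0.641, 0.768, -0.001]
wrist_force: [0.4, 0.4, 1.5]
finger_gap: 7.1
```

```bash
python3 -c "from h import *;st()"
```

```text
t 10.65 p [613.4  50.1  87.8] jaw 169.73 [ 0.002 -0.002 -1.   ] F [0.4 0.4 1.5] T [-0.02  0.03 -0.01] gap 7.1 J [ 0.4   0.39 -0.31  0.   -0.88 -0.58]
```

Call:
step_arm(steps=[[0,0,0.2,0],[0,0,0.2,0]])

```text
time: 10.9
position: [613.0, 50.0, 91.5]
orientation: [-0.0, -0.641, 0.768, -0.001]
wrist_force: [1.1, -0.4, -1.4]
finger_gap: 7.2
```

```bash
python3 -c "from h import *;st()"
```

```text
t 10.9 p [613.   50.   91.5] jaw 169.72 [ 0.001 -0.002 -1.   ] F [ 1.1 -0.4 -1.4] T [-0.    0.03  0.02] gap 7.2 J [ 0.4   0.38 -0.3   0.   -0.89 -0.58]
```

Call:
step_arm(steps=[[0,0,0.2,0],[0,0,0.2,0]])

```text
time: 11.15
position: [612.9, 50.0, 95.7]
orientation: [-0.0, -0.641, 0.768, -0.001]
wrist_force: [0.7, 0.1, -1.8]
finger_gap: 6.9
```

Call:
step_arm(steps=[[0,0,0.2,0],[0,0,0.2,0]])

```text
time: 11.4
position: [612.9, 50.0, 100.0]
orientation: [-0.0, -0.641, 0.768, -0.001]
wrist_force: [-0.2, 0.1, -1.1]
finger_gap: 6.9
```

```bash
python3 -c "from h import *;st()"
```

```text
t 11.4 p [612.9  50.  100. ] jaw 169.71 [ 0.001 -0.002 -1.   ] F [-0.2  0.1 -1.1] T [-0.02 -0.   -0.02] gap 6.9 J [ 0.4   0.37 -0.29  0.   -0.91 -0.58]
```

Call:
step_arm(steps=[[0,0,0.6,0],[0,0,0.6,0],[0,0,0.6,0]])

```text
time: 11.78
position: [612.8, 50.0, 119.1]
orientation: [-0.0, -0.641, 0.768, -0.001]
wrist_force: [0.5, 1.1, -1.4]
finger_gap: 7.1
```

Run:
```python
from h import *
st();shot("4")
s=load("side4")
crop(s[0],285,140,415,240,6,"pics/s4.png")
```

```text
t 11.78 p [612.8  50.  119.1] jaw 169.72 [ 0.001 -0.002 -1.   ] F [ 0.5  1.1 -1.4] T [-0.01  0.04 -0.01] gap 7.1 J [ 0.4   0.35 -0.27  0.   -0.95 -0.58]
```

View pics/s4.png

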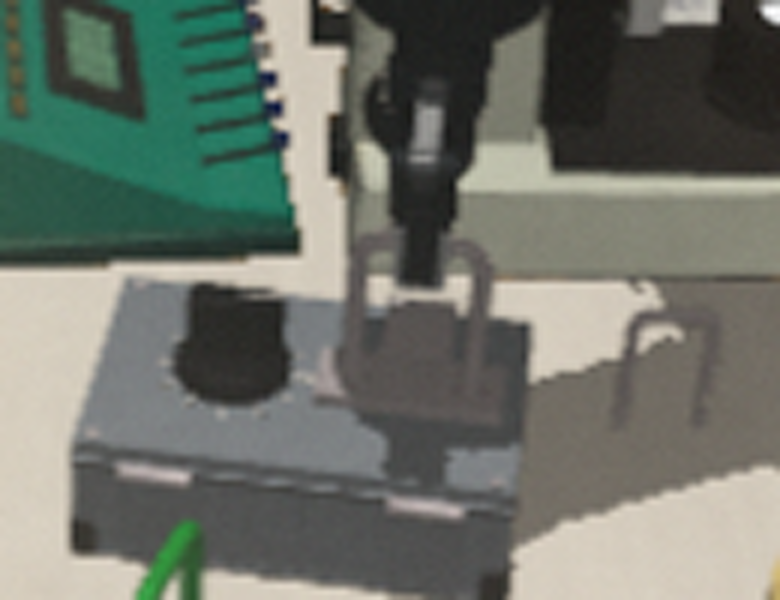

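Call:
step_arm(steps=[[0,0,0.7,0],[0,0,0.7,0],[0,0,0.8,0],[0,0,1,0],[0,0,2,0],[0,0,3,0],[0,0,2,0],[0,0,0,0]])

```text
time: 12.88
position: [613.1, 50.0, 228.0]
orientation: [0.001, -0.641, 0.768, -0.002]
wrist_force: [-0.4, -0.4, -0.5]
finger_gap: 7.3
```

Run:
```python
from h import *
st();shot("5")
s=load("side5")
crop(s[0],285,100,415,240,4,"pics/s5.png")
crop(s[0],170,150,265,215,8,"pics/nb.png")
```

```text
t 12.88 p [613.1  50.  228. ] jaw 169.73 [ 0.003 -0.002 -1.   ] F [-0.4 -0.4 -0.5] T [0.04 0.01 0.03] gap 7.3 J [ 0.4   0.26 -0.14  0.   -1.17 -0.58]
```

View pics/s5.png

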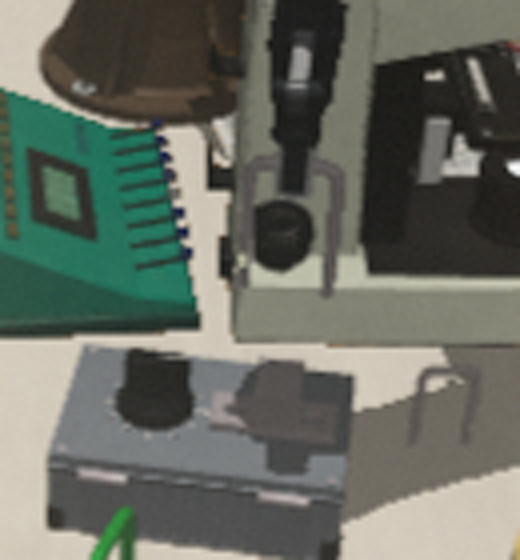

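View pics/nb.png

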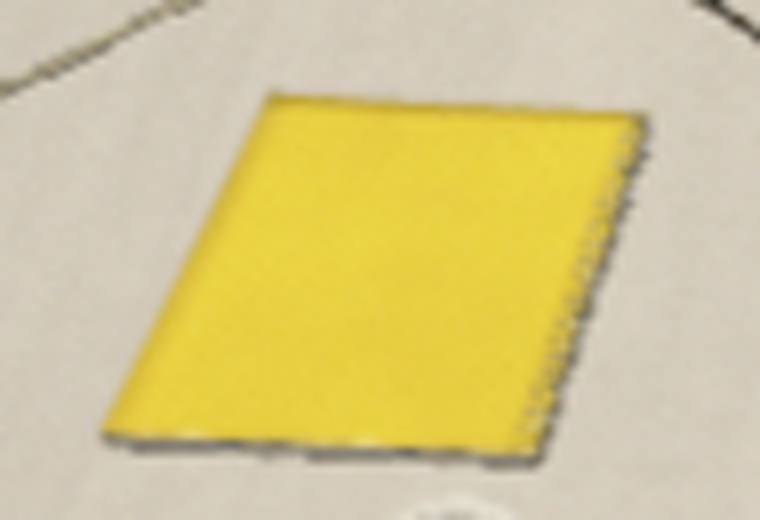

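Run:
```python
from h import *
s=load("side5");t=load("top2")
C=np.array([ray(s,((x+.5)/8-.5+170,(y+.5)/8-.5+150),11)[:2] for x,y in [(270,95),(645,115),(540,452),(105,434)]]);print(C.round(0),C.mean(0))
h=cv2.cvtColor(load("top0")[0],cv2.COLOR_RGB2HSV)[200:310,380:460];print(h[50,40])
m=((abs(h[...,0].astype(int)-h[50,40,0])<6)&(h[...,1]>110)).astype(np.uint8);c=max(cv2.findContours(m,0,1)[0],key=cv2.contourArea);r=cv2.minAreaRect(c);print(r,ray(load("top0"),(r[0][0]+380,r[0][1]+200),11))
```

```text
[[ 339. -386.]
 [ 351. -240.]
 [ 558. -251.]
 [ 549. -397.]] [ 449.27041216 -318.55022362]
[ 26 175 175]
((40.39360427856445, 55.830379486083984), (53.36830139160156, 77.0536117553711), 1.5911402702331543) [ 444.12664204 -318.78208531   11.        ]
```

Call:
step_arm(steps=[[-0.6,-2,0,0],[-1.5,-4,0,0],[-2,-4.5,0,0],[-2,-4.5,0,0],[-2,-4.5,0,0],[-2,-4.5,0,0],[-2,-4,0,0],[-1,-2,0,0]])

```text
time: 13.98
position: [468.6, -261.4, 216.6]
orientation: [-0.007, -0.641, 0.767, 0.004]
wrist_force: [0.4, -0.4, -1.0]
finger_gap: 7.0
```

```bash
python3 -c "from h import *;st()"
```

```text
t 13.97 p [ 468.6 -261.4  216.6] jaw 169.78 [-0.015 -0.003 -1.   ] F [ 0.4 -0.4 -1. ] T [-0.02 -0.13  0.02] gap 7.0 J [-0.14  0.15 -0.31  0.01 -1.13 -0.04]
```

Call:
step_arm(steps=[[-0.8,-2,-1,0],[-0.8,-2,-1,0],[-0.4,-1,-1,0],[0,0,0,0],[0,0,0,0],[0,0,0,0]])

```text
time: 14.72
position: [443.0, -314.7, 182.7]
orientation: [-0.008, -0.64, 0.769, 0.006]
wrist_force: [-0.6, 0.8, -0.9]
finger_gap: 7.1
```

```bash
python3 -c "from h import *;st()"
```

```text
t 14.72 p [ 443.  -314.7  182.7] jaw 169.53 [-0.02  -0.001 -1.   ] F [-0.6  0.8 -0.9] T [-0.04 -0.05  0.05] gap 7.1 J [-0.25  0.19 -0.34  0.01 -1.06  0.07]
```

Call:
step_arm(steps=[[0.4,-0.4,-0.1,0],[0,0,0,0],[0,0,0,0],[0,0,0,0]])

```text
time: 15.22
position: [448.4, -318.2, 182.4]
orientation: [-0.008, -0.64, 0.768, 0.005]
wrist_force: [-0.5, 0.2, -1.1]
finger_gap: 6.8
```

Run:
```python
from h import *
st();shot("6");st()
s=load("side6");t=load("top6");cv2.imwrite("pics/t6.png",t[0][:,:,::-1])
crop(s[0],150,60,420,260,2.9,"pics/s6.png"); crop(t[0],250,160,350,235,8,"pics/t6c.png")
```

```text
t 15.22 p [ 448.4 -318.2  182.4] jaw 169.65 [-0.019 -0.002 -1.   ] F [-0.5  0.2 -1.1] T [ 0.03 -0.02  0.  ] gap 6.8 J [-0.26  0.2  -0.33  0.01 -1.06  0.07]
t 15.32 p [ 448.4 -318.2  182.4] jaw 169.64 [-0.019 -0.002 -1.   ] F [-0.4 -0.1 -0.3] T [ 0.   -0.11  0.01] gap 6.9 J [-0.26  0.2  -0.33  0.01 -1.06  0.07]
```

View pics/s6.png

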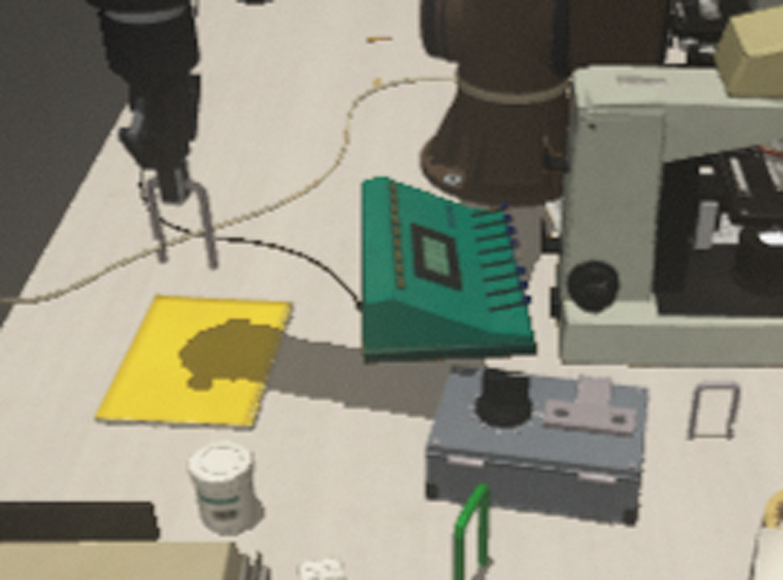

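View pics/t6c.png

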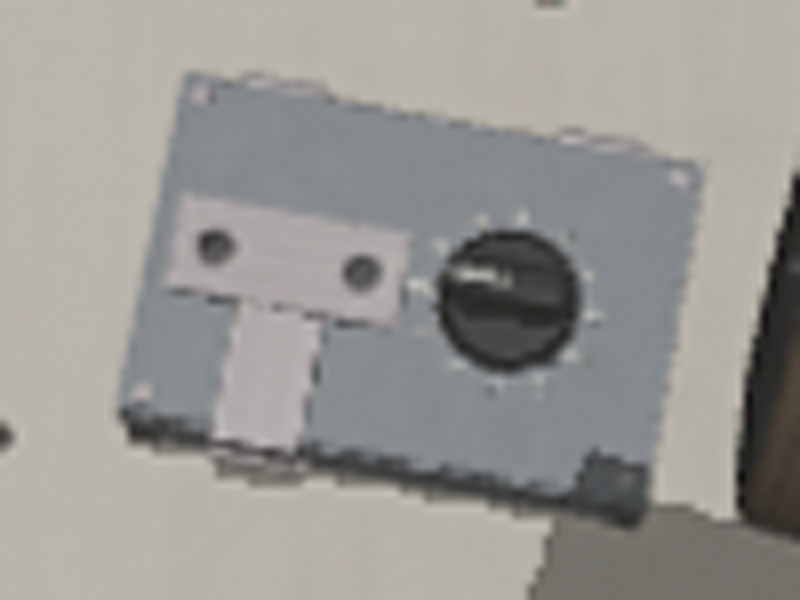

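View pics/t6.png

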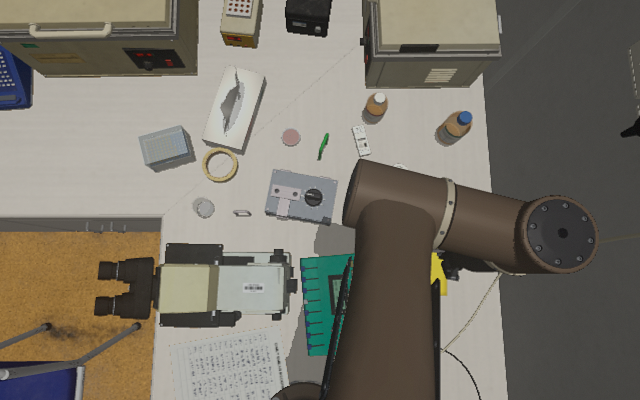

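Run:
```python
from h import *
s=load("side6")
crop(s[0],190,110,240,160,12,"pics/s6c.png")
for p in [(163,262),(212,266)]: print(ray(s,(p[0]/2.9+150,p[1]/2.9+60),111).round(1))
for z in (105,111,117): print(z,[ (np.array(proj(s,(448,-319+d,z)))-[150,60])*2.9 for d in(-25,25)])
```

```text
[ 439.  -341.6  111. ]
[ 445.6 -294.3  111. ]
105 [array([159.40154715, 272.45415911]), array([212.73247189, 272.77937746])]
111 [array([158.41170801, 266.97144181]), array([211.92049567, 267.30339707])]
117 [array([157.41527573, 261.45220516]), array([211.10311664, 261.79097997])]
```

View pics/s6c.png

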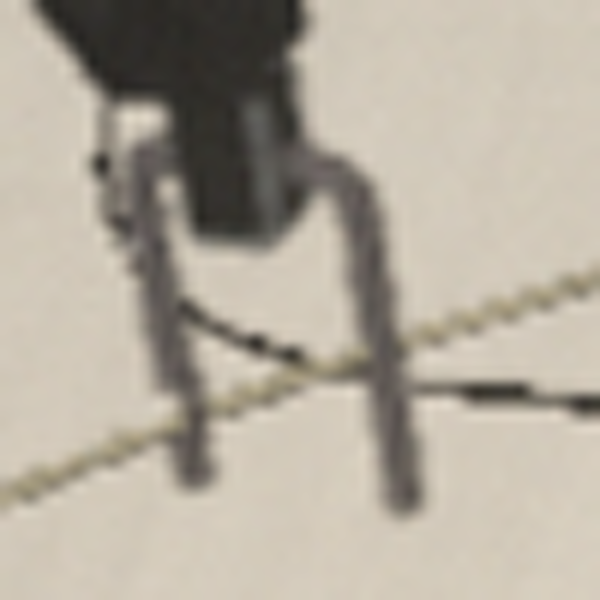

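Run:
```python
from h import *
s=load("side6")
for d in(-25,25):
  for z in (185,111):
    print(d,z,((proj(s,(447+d*.18,-318.5+d*.984,z))-[190,110]+.5)*12).round(0))
```

```text
-25 185 [138. 206.]
-25 111 [190. 498.]
25 185 [357. 227.]
25 111 [401. 520.]
```

Call:
step_arm(steps=[[0,0,-0.2,0],[0,0,0,0],[0,0,0,0],[0,0,0,0],[0,0,0,0],[0,0,0,0]])

```text
time: 16.08
position: [448.2, -318.2, 180.3]
orientation: [-0.008, -0.64, 0.768, 0.005]
wrist_force: [-0.6, -0.9, -1.6]
finger_gap: 7.4
```

Run:
```python
from h import *
s=st();print(abs(s["joint_vel"]).max())
from rig import ctrl
print(ctrl.hand_in())
```

```text
t 16.07 p [ 448.2 -318.2  180.3] jaw 169.63 [-0.019 -0.002 -1.   ] F [-0.6 -0.9 -1.6] T [ 0.03 -0.09  0.  ] gap 7.4 J [-0.26  0.2  -0.33  0.01 -1.05  0.07]
0.0007265553247320529
the job is handed in; nothing more can be done
None
```

I turned the dial three clicks clockwise to the long index mark and let go. I then drew the steel shackle straight up, with the wrist force staying under about 2 N at every reading. I carried it over the notebook and handed the job in at about 16 s while still holding it there.

- **Dial:** The last top view shows the dial's white line at the index mark and both bores empty. Before the lift, the line read about 5° off the case axis. I put that down to image resolution, because the shackle came out freely.
- **Position over the notebook:** The legs hang within a few millimetres of the middle of the cover, the side view differing from the predicted pixels by only that much. The ends are about 100 to 103 mm above it, and the side view put them slightly higher than the arm pose alone did.
- **Steadiness:** The tool leans about 1° from vertical and the arm was still at hand-in.
- **Other things on the bench:** In the last pictures the small steel shackle, the green shackle, the petri dish and the slide mailer look where they started. The arm partly hid the jar in the top view, but the side view shows it standing by the notebook. I compared these by eye only, and did not measure them.

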